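Swing out the prop leg of the wide picture frame

TASK

Two wooden picture frames stand on the bench with their backs to you, each with a hinged plywood prop leg standing half open. Swing the leg of the wider frame fully out, pushing it until it rests against its stop, without shoving or turning that frame out of its place. Leave the narrow frame and its leg as they are.

Things in the scene. Friction and masses are not known exactly. Their poses are not given: they have to be found in the camera images.
- wide_frame: the wider of two upright wooden frames: 260 mm wide, 150 high, rails 18 thick, 1.8 kg, loose on two low cross feet (90 long, 14 high). Origin: centre of its underside. y runs along its width, z is up; its back, which carries the leg, looks along its -x (roughly to the robot). The rails' back face lies at x = -9 mm, the leg's vertical hinge line at x = -25 mm, y = 0.
- wide_leg (a joint): angle of the wide frame's leg, rad: 0 folded flat (points along the frame's +y), growing as it swings toward the frame's -x; 1.57 at the stop, square to the back. Starts at 0.6 to 0.9 and stays where left; 1 N near its edge moves it. An upright plate 12 mm thick, centred on the hinge line, 120 long, 18 to 148 above the bench. Push its frame-side face; the gap there is open from above.
- narrow_leg_edge (a point): top of the free edge of the narrow frame's leg, 148 mm above the bench; to be left alone. That frame is 160 mm wide, as high as the wide one, and its leg reaches only 72 mm from its hinge line. The two frames stand side by side, left and right, in either order.
- wide_frame_corner (a point): top of the wide frame at its +y end (the robot's left), mid thickness: 130 mm along the frame's +y from its middle and 150 mm above the bench; axes as the frame's. It shows whether the frame has been turned.

How it is judged:
By the outcome, as a careful person would: the job done as asked, in the order asked, and still so for the second after the job is handed in, with the robot touching nothing.
It also fails if it takes over 32 s, if anything falls off the work surface, if the arm or the gripper's body presses on something with over 40 N, if the wrist force passes 120 N, or if a joint passes its speed limit or range.

ROBOT

A 6-joint arm with a two-finger parallel gripper is mounted at the origin on a cart in front of the work surface, level with it; the furniture and walls round the work are solid. World frame = base frame: x ahead of the robot, y to its left, z up, the work surface at z = 0. Lengths are in m, angles in degrees, forces in N, time in s.
With the tool pointing down it reaches from about 0.325 to 0.775 m from the base axis. Payload 5.5 kg.
Tool frame: the origin (TCP) lies at the centre of the arm's flange, where the gripper is bolted on; the fingertips stand 182 mm ahead of it and the grasp point (between the pads) lies 163 mm ahead of it; z points along the fingers, y is the direction in which the jaws open and shut (so a half turn about z gives the same grasp; the last joint's range is limited). The gripper opens to 88 mm and grips with 3 to 60 N. Pads are 20 mm wide; open, the fingers measure 115 mm over their backs; the gripper's body (75 mm by 178 mm) begins 61 mm behind the grasp point.
Start: joints at [-71.259, 5.22, 70.514, -0, 104.267, -3.249], TCP at [0.225, -0.556, 0.405] pointing down, gripper open.
Joint ranges: [-164.24, 164.24], [-49.07, 125.15], [9.68, 141.18], [-86.29, 266.29], [3.28, 154.24], [-151.56, 151.56]. Speed limits (degrees/s): [147.25, 147.25, 172.46, 180, 180, 180].

INTERFACE

Orientations are given as [roll, pitch, yaw] about the fixed x, y, z axes, in that order (R = Rz(yaw) Ry(pitch) Rx(roll)).
In Python, from station import r gives the robot as it stands. The module is installed in compiled form; this text tells all that it offers. Calls block until the motion is done:
- r.reach(position, orientation): joint-space move of the TCP to a pose.
- r.servo_line(position, rotation=None, speed=0.15): straight line of the TCP; rotation=None keeps the orientation; speed is the mean speed in m/s.
- r.move_joints(angles): joint-space move.
- r.let_go() and r.grab(squeeze=None): open the fingers fully, or close them until they stop; squeeze is the grip in N (None keeps the last).
- r.wait(seconds).
- r.inverse_kinematics(position, orientation): joint angles nearest the present ones, or None.
- r.sense(): the state.
- r.snapshot(name): name is "scene" or "top"; returns a dict with "frame" (384x512x3 uint8, red, green, blue), "fx", "fy", "cx", "cy" (pixels), "dist_coeffs" ([k1, k2, p1, p2, k3] as OpenCV has them; the pictures are not rectified), "R" (3x3) and "t" (3): a world point X has camera coordinates R X + t. Camera axes: x right, y down, z forward; pixel columns grow to the right and rows downward; lengths in m; the calibration is good to about 2 mm. A picture is of the moment at which its call begins. There is no depth.
A pose or a line that the arm cannot do raises r.IKError and nothing moves.
- r.hand_in(): hands the job in, once; it reports no verdict.
The state is a dict: "clock": time; "joints": joint angles; "joint_vel": joint speeds; "joint_torque": joint torques, N m; "tcp_pos": TCP position; "orientation": TCP orientation; "contact_force": force on the tool from outside, world axes, zero at the start; "torque": the same for the moment, N m; "opening": finger opening in m.
Only numpy, scipy, OpenCV 4.12 (cv2) and the standard library are available. Lean on these libraries where they do the work, as an engineer would, in place of code of your own. Each camera call takes 0.05 s, during which the arm holds its last target.

## Working session

There is one attempt and no reset: what is moved stays moved. The work goes in short steps, each a Python script; the robot and the scene stay as the last script left them, time stands still between calls to the robot, and variables do not carry over. Pictures are saved under pics/ and viewed, and the job is handed in when it is done.

```bash
mkdir -p pics
python3 - <<'E'
from station import r
import cv2,pickle
d={}
for n in("scene","top"):
    s=r.snapshot(n); d[n]=s
    cv2.imwrite(f"pics/{n}0.png",s["frame"][:,:,::-1])
    print(n,s["fx"],s["cx"],s["cy"],s["dist_coeffs"],s["R"],s["t"])
pickle.dump(d,open("s0.pkl","wb"))
print(r.sense())
E
```

```text
scene 476.6450349903822 257.64214357559945 196.91883617751415 [-0.17460722  0.          0.          0.          0.        ] [[ 0.34591551 -0.93787272 -0.0271517 ]
 [-0.4007233  -0.12150879 -0.90810597]
 [ 0.84838865  0.32500826 -0.41785923]] [-0.13206816  0.31552424  1.25396353]
top 470.02541118208825 259.37879786282565 194.02063525216 [-0.15572986  0.          0.          0.          0.        ] [[-0.37790121 -0.92570524  0.01613936]
 [-0.75660276  0.29872756 -0.58164775]
 [ 0.5336131  -0.23201647 -0.81328065]] [0.21017788 0.43391    1.37159643]
{'clock': 0.1, 'joints': array([-7.12590178e+01,  5.25967850e+00,  7.05758926e+01, -7.27252258e-04,
        1.04265754e+02, -3.24686132e+00]), 'joint_vel': array([-0.0592636 , -0.02892701, -0.14421401,  0.01909028,  0.01880828,
       -0.01746567]), 'joint_torque': array([ 3.16730599e-03, -4.47858667e+01, -4.07568204e+01,  6.99998229e-02,
        2.84687552e-02, -1.27053650e-04]), 'tcp_pos': array([ 0.22467804, -0.55640571,  0.40360143]), 'orientation': array([-1.79898797e+02, -5.03486036e-03,  2.19876605e+01]), 'contact_force': array([ 0.16921488, -0.41312066, -0.2763243 ]), 'torque': array([-0.01882503, -0.01546079,  0.05186654]), 'opening': 0.08803609682789348}
```

View pics/scene0.png

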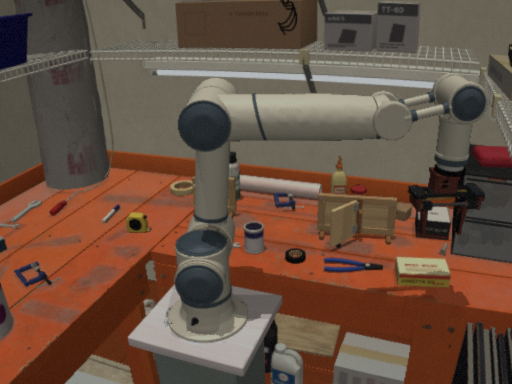

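View pics/top0.png

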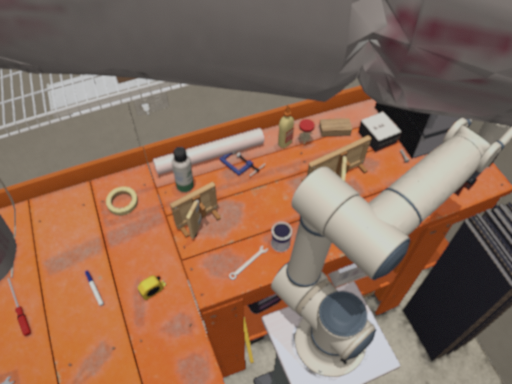

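Run:
```python
import cv2
a=cv2.imread("pics/scene0.png")[160:290,300:460]; cv2.imwrite("pics/sc_z.png",cv2.resize(a,None,fx=5,fy=5,interpolation=2)[:600])
a=cv2.imread("pics/top0.png")[100:220,150:400]; cv2.imwrite("pics/top_z.png",cv2.resize(a,None,fx=3.2,fy=3.2,interpolation=2))
```

```text
(no output)
```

View pics/sc_z.png

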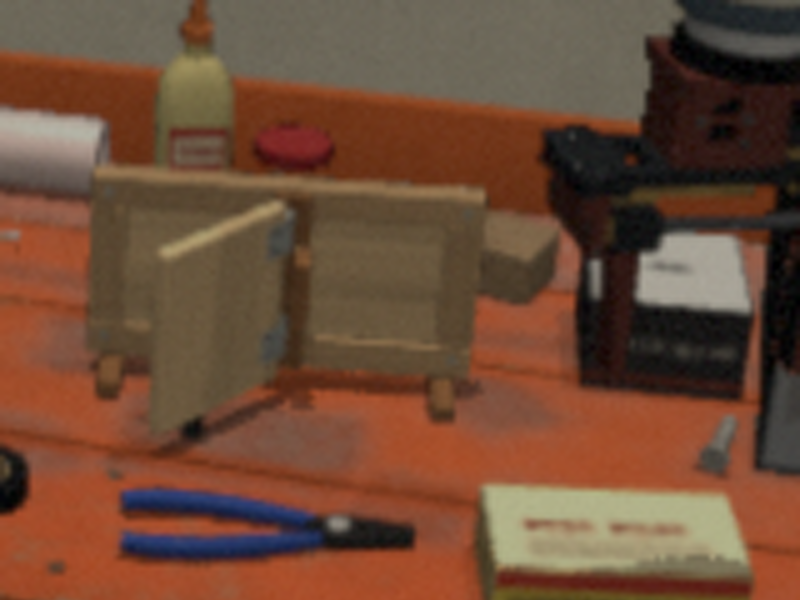

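View pics/top_z.png

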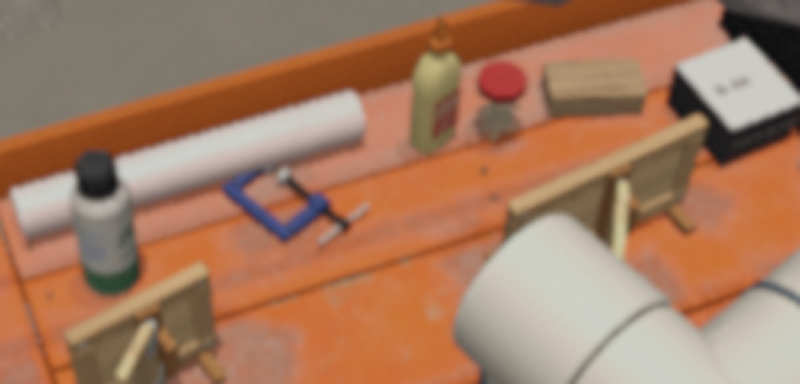

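```bash
cat > h.py <<'E'
import numpy as np,cv2,pickle
from scipy.optimize import least_squares
def proj(s,P):
    K=np.array([[s["fx"],0,s["cx"]],[0,s["fy"],s["cy"]],[0,0,1]])
    return cv2.projectPoints(np.array(P,float),cv2.Rodrigues(np.array(s["R"]))[0],np.array(s["t"],float),K,np.array(s["dist_coeffs"],float))[0][:,0]
def W(p,P):
    c,s=np.cos(p[2]),np.sin(p[2]); P=np.array(P,float)
    return np.c_[p[0]+c*P[:,0]-s*P[:,1],p[1]+s*P[:,0]+c*P[:,1],P[:,2]]
def legp(q,l,off,z): # leg pt, along l, off>0 = frame side
    u=np.array([-np.sin(q),np.cos(q)]); n=np.array([np.cos(q),np.sin(q)])
    return [*(np.array([-.025,0])+u*l+n*off),z]
def model(p):
    q=p[3]
    fr=[[-.009,.13,.15],[.009,.13,.15],[-.009,-.13,.15],[.009,-.13,.15]]
    lg=[legp(q,.12,-.006,.148),legp(q,.12,.006,.148),legp(q,.12,-.006,.018),legp(q,0.,0.,.148)]
    return W(p,fr+lg)
E
cat > fit.py <<'E'
from h import *
d=pickle.load(open("s0.pkl","rb"))
S={0:(93,181),1:(101,166),2:(483,192),4:(163,256),5:(158,248),6:(152,432),7:(285,206)}
T={0:(512,210),2:(704,126),3:(698,114),7:(624,180)}
S={k:((u+.5)/5-.5+300,(v+.5)/5-.5+160) for k,(u,v) in S.items()}
T={k:((u+.5)/3.2-.5+150,(v+.5)/3.2-.5+100) for k,(u,v) in T.items()}
def res(p):
    M=model(p);o=[]
    for s,D in((d["scene"],S),(d["top"],T)):
        k=list(D);o.append(proj(s,M[k])-np.array([D[i] for i in k]))
    return np.vstack(o)
f=least_squares(lambda p:res(p).ravel(),[.6,-.2,0,.75],loss='soft_l1')
print(f.x,np.degrees(f.x[2:]));print(res(f.x).round(1));print(model(f.x).round(3))
np.save("pose.npy",f.x)
for n,z,o,c in(("scene",5,(300,160),"sc_z"),("top",3.2,(150,100),"top_z")):
    im=cv2.imread(f"pics/{c}.png")
    for u in proj(d[n],model(f.x)):
        v=(u+.5-np.array(o))*z-.5; cv2.circle(im,(int(v[0]),int(v[1])),3,(255,0,255),-1)
    cv2.imwrite(f"pics/{c}_fit.png",im)
E
python3 fit.py
```

```text
[ 0.54484642 -0.29303328  0.13707653  0.86773271] [ 7.85390658 49.71742215]
[[-0.8 -1.4]
 [-1.8 -0.6]
 [ 0.7  1.6]
 [-0.2  0.2]
 [-1.9  0.5]
 [ 0.4  1.2]
 [ 0.1 -1.2]
 [ 0.7  0.3]
 [ 1.4 -1.2]
 [ 0.2 -0.7]
 [-0.4 -1.1]]
[[ 0.518 -0.165  0.15 ]
 [ 0.536 -0.163  0.15 ]
 [ 0.554 -0.423  0.15 ]
 [ 0.572 -0.421  0.15 ]
 [ 0.416 -0.237  0.148]
 [ 0.422 -0.227  0.148]
 [ 0.416 -0.237  0.018]
 [ 0.52  -0.296  0.148]]
```

View pics/sc_z_fit.png

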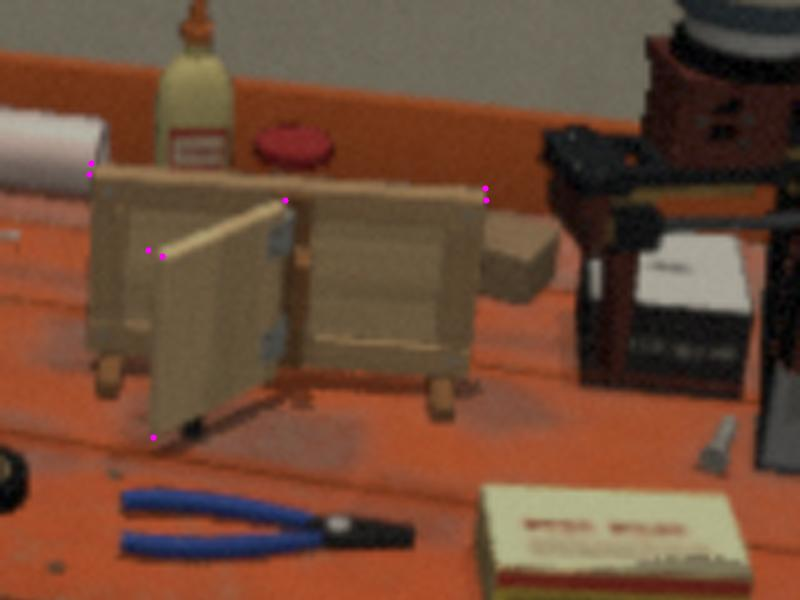

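View pics/top_z_fit.png

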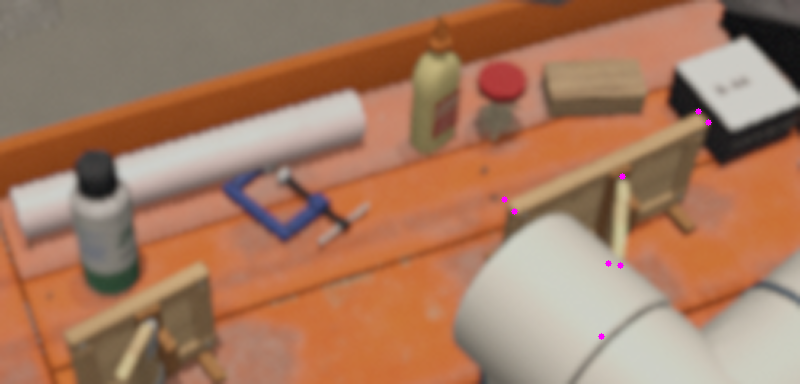

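Run:
```python
from station import r
import cv2,pickle,numpy as np
r.reach([0.42,0.12,0.46],[180,0,75])
d={}
for n in("scene","top"):
    s=r.snapshot(n); d[n]=s
    cv2.imwrite(f"pics/{n}1.png",s["frame"][:,:,::-1])
pickle.dump(d,open("s1.pkl","wb"))
q=r.sense();print(q["clock"],q["joints"],q["contact_force"])
a=d["top"]["frame"][:,:,::-1]; cv2.imwrite("pics/top1b.png",cv2.resize(a,None,fx=1.5,fy=1.5,interpolation=2))
r.grab(10);print(r.sense()["clock"])
```

```text
2.7 [ 1.14131500e+01 -1.86208384e+01  8.68782926e+01 -6.30719420e-03
  1.11763299e+02  2.64790794e+01] [0.15085901 0.17779402 0.706772  ]
4.0417
```

View pics/top1b.png

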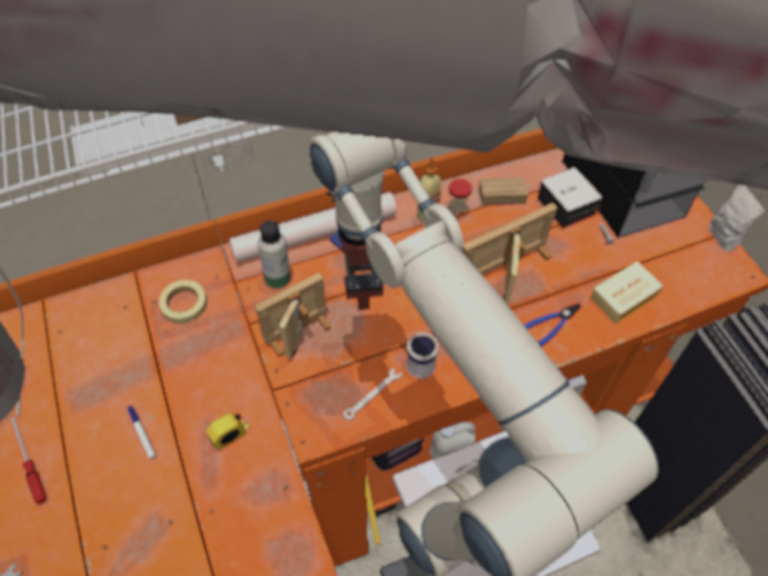

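View pics/scene1.png

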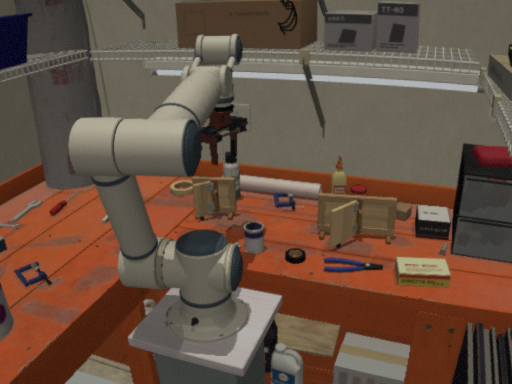

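Run:
```python
import cv2
a=cv2.imread("pics/top1.png")[125:215,290:390]; cv2.imwrite("pics/top1_z.png",cv2.resize(a,None,fx=6.5,fy=6.5,interpolation=2))
```

```text
(no output)
```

View pics/top1_z.png

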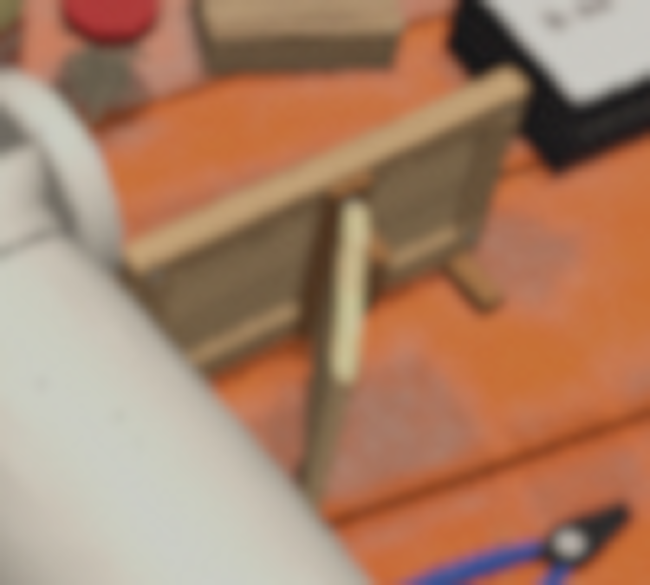

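```bash
sed -i 's/^T={0.*/T={0:(137,275),2:(526,97),3:(508,66),4:(355,381),5:(333,380),7:(353,203)}/; s#/3.2-.5+150#/6.5-.5+290#; s#/3.2-.5+100#/6.5-.5+125#; s#("top",3.2,(150,100),"top_z")#("top",6.5,(290,125),"top1_z")#' fit.py
python3 fit.py
```

```text
[ 0.54265922 -0.29263002  0.15599415  0.85689399] [ 8.93780654 49.09640931]
[[-1.1 -0.8]
 [-2.2 -0. ]
 [ 0.5  1.6]
 [-0.   0.6]
 [-1.8  0.9]
 [ 0.5  1.6]
 [-0.  -0.9]
 [ 0.3 -0.3]
 [ 0.4 -1.7]
 [-0.  -0.2]
 [-0.  -0.1]
 [-0.3 -0.5]
 [ 0.7 -0.6]]
[[ 0.514 -0.166  0.15 ]
 [ 0.531 -0.163  0.15 ]
 [ 0.554 -0.422  0.15 ]
 [ 0.572 -0.42   0.15 ]
 [ 0.413 -0.238  0.148]
 [ 0.419 -0.228  0.148]
 [ 0.413 -0.238  0.018]
 [ 0.518 -0.297  0.148]]
```

View pics/top1_z_fit.png

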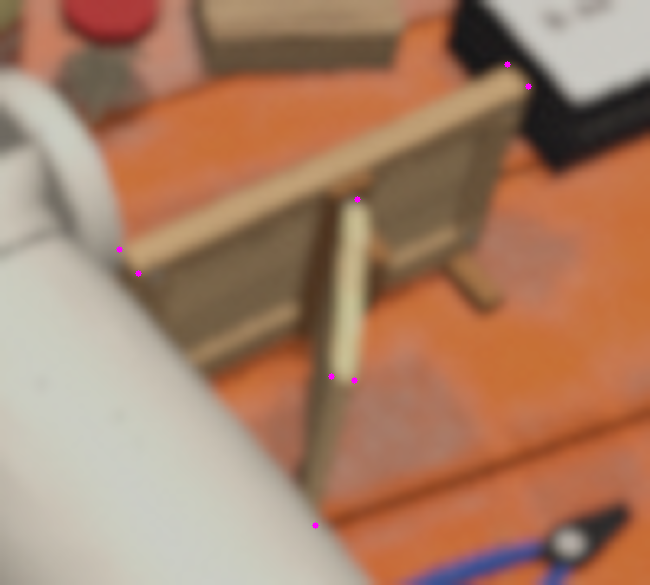

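```bash
cat > arc.py <<'E'
import numpy as np
from h import W
p=np.array([0.5430,-0.2927,np.radians(8.6)])
R_=.095
def F(q,off=.016,r=R_):
    u=np.array([-np.sin(q),np.cos(q)]); n=np.array([np.cos(q),np.sin(q)])
    w=W(p,[[*(np.array([-.025,0])+u*r+n*off),0]])[0]
    return w[:2], 8.6+np.degrees(q)
def nrm(q): 
    a=q+p[2]; return np.array([np.cos(a),np.sin(a)])
E
python3 - <<'E'
from station import r
from arc import *
import sys
def T(q,z,off=.016):
    w,y=F(q,off); return [w[0],w[1],z],[180,0,y]
ZW=.275
P,O=T(.6,.41)
for q in(.6,1.0,1.57): print(F(q),r.inverse_kinematics(*T(q,ZW)))
r.reach(P,O)
r.servo_line(T(.6,ZW)[0],speed=.15)
s=r.sense();print(s["clock"],s["tcp_pos"],s["contact_force"])
b=[]
for i in range(4): r.wait(.03); b.append(r.sense()["contact_force"])
b=np.mean(b,0);print("bias",b)
np.save("bias.npy",b)
for q in(.7,.8,.9,1.0,1.1,1.2,1.3,1.38):
    P,O=T(q,ZW); r.servo_line(P,O,speed=.06)
    s=r.sense(); f=(s["contact_force"]-b)[:2]; print(q,round(s["clock"],2),"fn",(f@nrm(q)).round(2),f.round(2))
    if np.linalg.norm(f)>5: print("ABORT");break
E
```

```text
(array([ 0.46522452, -0.21602694]), np.float64(42.97746770784939)) [-2.87084465e+01 -7.51658904e+00  9.62217074e+01 -2.54444375e-14
  9.12948816e+01  1.83140858e+01]
(array([ 0.43809906, -0.24303574]), np.float64(65.89577951308232)) [-32.91070777  -9.41894028  97.93790988   0.          91.4810304
  -8.80648728]
(array([ 0.42195798, -0.29474743]), np.float64(98.55437383553924)) [-38.72272781  -7.23542806  95.96454018   0.          91.27088788
 -47.27710164]
6.3833 [ 0.46551331 -0.21602972  0.27628543] [-0.70361874 -0.24331782  0.97788585]
bias [0.28598867 0.09788296 0.20049615]
0.7 6.83 fn -0.2 [-0.28 -0.01]
0.8 7.13 fn 0.2 [-0.53  0.62]
0.9 7.44 fn -0.04 [ 0.22 -0.18]
1.0 7.75 fn 0.35 [0.42 0.19]
1.1 8.06 fn -0.75 [-1.04 -0.45]
1.2 8.37 fn -0.03 [-0.32  0.04]
1.3 8.68 fn 0.04 [-0.97  0.16]
1.38 8.95 fn 0.2 [0.02 0.2 ]
```

Run:
```python
from station import r
import cv2,numpy as np
s=r.snapshot("scene")["frame"][:,:,::-1]; t=r.snapshot("top")["frame"][:,:,::-1]
a=cv2.resize(s[165:265,295:415],None,fx=3.2,fy=3.2,interpolation=2);b=cv2.resize(t[120:220,280:400],None,fx=3.2,fy=3.2,interpolation=2)
cv2.imwrite("pics/mid.png",np.hstack([a,b]))
```

```text
(no output)
```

View pics/mid.png

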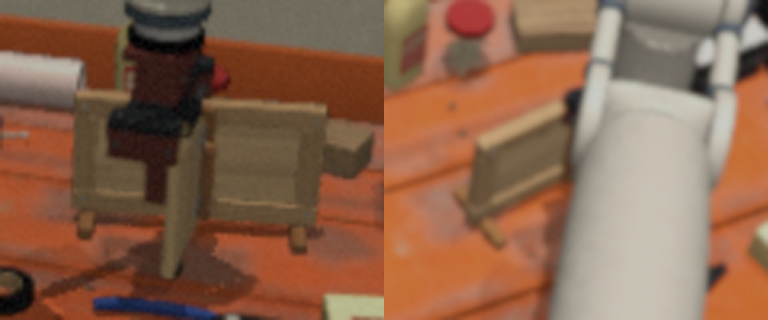

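The closed fingers (left panel, about (155,180)) sit against the leg, and it has swung with them. The frame looks unmoved. Next come fine steps until the stop is felt.

Run:
```python
from station import r
from arc import *
b=np.load("bias.npy");ZW=.275
q=1.38
while q<1.66:
    q+=.02 if q<1.45 else .007
    w,y=F(q); r.servo_line([*w,ZW],[180,0,y],speed=.02)
    f=[]
    for i in range(5): r.wait(.015); f.append((r.sense()["contact_force"]-b)[:2])
    f=np.mean(f,0);fn=f@nrm(q); print(round(q,3),round(r.sense()["clock"],2),fn.round(2),f.round(2))
    if fn>2.2 : print("STOP");break
    if r.sense()["clock"]>21: break
```

```text
1.4 9.38 0.11 [-0.01  0.11]
1.42 9.72 -0.2 [-0.58 -0.19]
1.44 10.05 -0.34 [-0.38 -0.35]
1.46 10.38 -0.28 [-0.13 -0.29]
1.467 10.72 0.25 [-0.97  0.21]
1.474 11.05 0.33 [-0.81  0.29]
1.481 11.38 0.31 [-0.2  0.3]
1.488 11.72 0.02 [-0.64 -0.03]
1.495 12.05 -0.26 [-0.58 -0.3 ]
1.502 12.38 -0.02 [-0.57 -0.06]
1.509 12.72 0.47 [-0.16  0.45]
1.516 13.05 0.69 [-0.93  0.61]
1.523 13.38 0.23 [-0.72  0.15]
1.53 13.72 0.44 [-0.89  0.35]
1.537 14.05 0.57 [-0.82  0.48]
1.544 14.38 0.32 [-0.61  0.25]
1.551 14.72 -0.13 [-0.45 -0.19]
1.558 15.05 0.24 [-0.61  0.16]
1.565 15.38 0.19 [-0.43  0.13]
1.572 15.72 -0.01 [-0.52 -0.09]
1.579 16.05 0.03 [-0.52 -0.05]
1.586 16.38 2.9 [-1.43  2.7 ]
STOP
```

A clear force step of 2.9 N at a commanded 1.586 rad, so the leg is at its stop. Now I'll back off square to the leg, lift and check.

Run:
```python
from station import r
from arc import *
import cv2,pickle
q=1.586
w,y=F(q,.045); r.servo_line([*w,.275],None,speed=.08)
r.servo_line([*w,.45],None,speed=.2)
r.reach([0.42,0.12,0.46],[180,0,75])
d={n:r.snapshot(n) for n in("scene","top")}
pickle.dump(d,open("s2.pkl","wb"));print(r.sense()["clock"])
a=d["scene"]["frame"][160:290,300:460,::-1]; cv2.imwrite("pics/sc2_z.png",cv2.resize(a,None,fx=5,fy=5,interpolation=2)[:600])
a=d["top"]["frame"][125:215,290:390,::-1]; cv2.imwrite("pics/top2_z.png",cv2.resize(a,None,fx=6.5,fy=6.5,interpolation=2))
e=pickle.load(open("s1.pkl","rb"))
for n in d:
    x=cv2.absdiff(d[n]["frame"],e[n]["frame"]).max(2); x=cv2.resize(np.clip(x*3.,0,255).astype('uint8'),None,fx=1,fy=1); cv2.imwrite(f"pics/diff_{n}.png",x)
```

```text
19.4583
```

View pics/sc2_z.png

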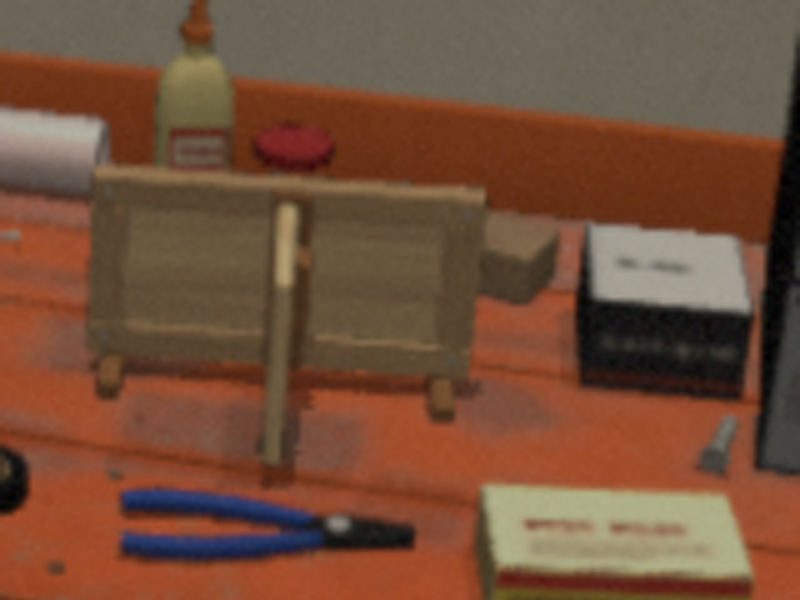

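View pics/top2_z.png

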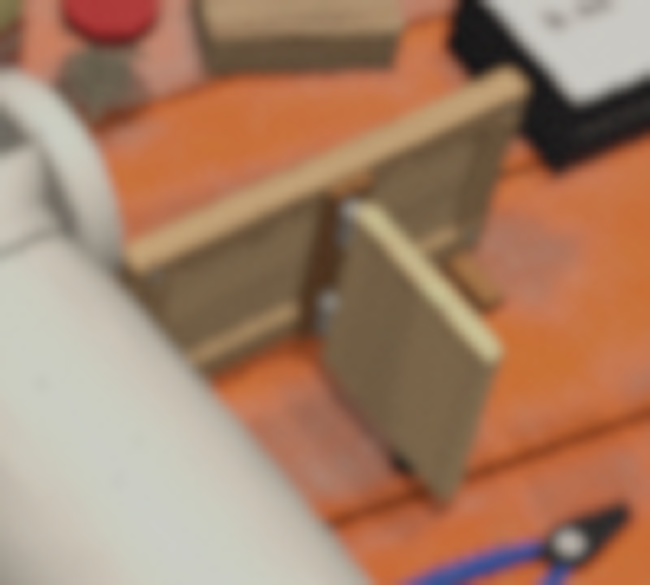

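View pics/diff_scene.png

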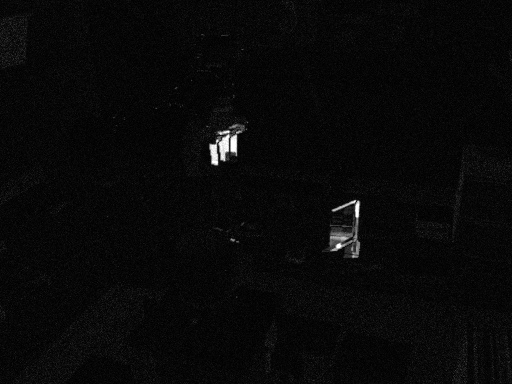

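View pics/diff_top.png

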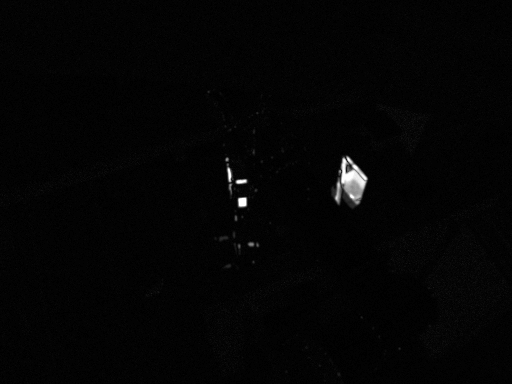

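Run:
```python
from h import *
d=pickle.load(open("s2.pkl","rb"));p=np.load("pose.npy")
T=np.array([(500,352),(484,363)]);T=(T+.5)/6.5-.5+[290,125]
S=np.array([(294,288),(276,288)]);S=(S+.5)/5-.5+[300,160]
for k in(1.4,1.5,1.57,1.6):
    M=model([*p[:3],k])[[4,5]]
    print(k,(proj(d["top"],M)-T).mean(0).round(1),(proj(d["scene"],M)-S).mean(0).round(1))
```

```text
1.4 [-3.9  1.9] [-7.2 -1.3]
1.5 [-0.8  0.7] [-3.2 -0.9]
1.57 [ 1.2 -0.3] [-0.5 -0.6]
1.6 [ 2.  -0.7] [ 0.7 -0.6]
```

Run:
```python
from station import r
print(r.sense()["clock"]); r.hand_in()
```

```text
19.4583
the job is handed in; nothing more can be done
```

I swung the wide frame's leg out to its stop and handed the job in at 19.5 s, with the arm clear of everything. I pushed the leg's frame-side face with the closed fingers.

- **Stop:** while the leg swung, the push force stayed within sensor noise. It jumped to 2.9 N at a commanded angle of 1.586 rad, and I backed off there.
- **Leg angle:** in pictures taken after retreating, the two cameras put the leg at about 1.53 rad (top) and 1.58 rad (scene). They differ by about 0.05 rad, roughly a pixel or two, and 1.57 lies between them.
- **Frames:** comparing those pictures with ones taken before the push, only the wide frame's leg and the robot's own hand changed. The wide frame and the narrow frame with its leg show no visible shift, though the arm hid part of each camera view.

No check failed.

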